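Hang a slide rack on the drying stand and close the keeper

TASK

Take the blue rack full of microscope slides by its hanger plate and, keeping it upright, hang it by the hole on the peg of the drying stand, then let go of it. Then swing the yellow keeper bar fully down across the end of the peg, so that the rack cannot slip off. Leave everything else on the bench where it stands.

Things in the scene. Friction and masses are not known exactly. Their poses are not given: they have to be found in the camera images.
- slide_rack: Blue slide rack, full of glass slides with orange ends, standing on the bench, 0.15 to 0.31 kg. A basket 50 (x) x 84 (y) x 43 mm tall carries in its middle an upright hanger plate, 10 mm thick (along x), 40 mm wide (y), top 150 mm above the underside. Looks the same from front and back. Origin: centre of its underside, z up; x starts within 0.45 rad of world x.
- rack_hole (a point): Centre of the round hole, 24 mm diameter, through the blue rack's hanger plate, 95 mm above the rack's underside. x is the hole's axis, z up.
- rack_grip (a point): Place to grip the blue rack: middle of the solid 43 mm of hanger plate above the hole, 135 mm above the rack's underside (40 mm above the hole's centre). Grip from above across the 10 mm thickness (rack's x). With the TCP here the fingertips stay clear above the hole.
- stand: Fixed drying stand: grey base 170 x 130 mm, drip tray 22 mm high, aluminium back plate (face at x = 0) with a level steel peg along -x (towards the robot within 0.35 rad), its axis 160 mm above the bench. But for the keeper nothing is over 166 mm high. Origin: on the bench under the peg's root at the back plate's face; z up, keeper's pivot on the -y side.
- peg_tip (a point): Centre of the peg's free end, 160 mm above the bench. Peg 12 mm diameter, 80 mm long; a black collar of 22 mm diameter covers the 30 mm next to the back plate, leaving 50 mm free for the hanger plate. Axes of the stand: +x runs along the peg from the tip to the back plate, z up.
- keeper_pivot (a point): Pivot of the keeper bar, at the peg's height, 50 mm to the stand's -y side of the peg's axis and 12 mm in front of the peg's tip (stand's -x), on the end of a dark rod of 12 mm diameter that runs from the back plate parallel to the peg. Axes of the stand.
- keeper_knob (a point): Centre of the red ball (18 mm diameter) on the free end of the keeper, 75 mm from the pivot.
- keeper (a joint): Angle of the keeper, a yellow bar 12 mm wide, 10 mm thick along the stand's x, swinging in the upright plane 12 mm before the peg's tip. 0 = closed: level across the peg's end, at its stop. Pi/2 = straight up; starts at 1.7 to 1.95, leaning away from the peg (-y). Stays where left; about 1 N at the ball moves it: push it from the -y side over towards the peg, then down.
- empty_rack: Bystander. Empty slide rack of the same shape (50 x 84 mm, 150 mm tall), all white, no slides. Origin: centre of its underside.
- reagent_bottle: Bystander. Round glass bottle with a green label and blue cap, 86 mm diameter, 190 mm tall. Origin: centre of its underside.
- beaker: Bystander. Grey plastic beaker, 80 mm diameter, 100 mm tall. Origin: centre of its underside.
- tip_box: Bystander. Orange box of pipette tips, 85 x 125 mm, 46 mm tall. Origin: centre of its underside.
- tube_block: Bystander. White block holding eight tubes with red caps, 70 x 160 mm, 110 mm tall. Origin: centre of its underside.
- tape_roll: Bystander. Small roll of paper tape lying flat, 60 mm diameter, 19 mm tall. Origin: centre of its underside.
- microtube_box: Bystander. Flat blue microtube tray, 65 x 95 mm, 24 mm tall. Origin: centre of its underside.
Not all that is in view belongs to the job. Leave any green look-alike of the slide_rack alone.

How it is judged:
By the outcome, as a careful person would: the job done as asked, in the order asked, and still so for the second after the job is handed in, with the robot touching nothing.
It also fails if it takes over 54 s, if anything falls off the work surface, if the arm or the gripper's body presses on something with over 40 N, if the wrist force passes 120 N, or if a joint passes its speed limit or range.

ROBOT

A 6-joint arm with a two-finger parallel gripper is mounted at the origin on the work surface. World frame = base frame: x ahead of the robot, y to its left, z up, the work surface at z = 0. Lengths are in m, angles in rad, forces in N, time in s.
With the tool pointing down it reaches from about 0.35 to 0.775 m from the base axis. Payload 5.5 kg.
Tool frame: the origin (TCP) lies between the finger pads, 19 mm behind the fingertips; this is the grasp point; z points along the fingers, y is the line along which they close (so a half turn about z gives the same grasp; the last joint's range is limited). The gripper opens to 85 mm and grips with 20 to 120 N. Pads are 22 mm wide; open, the fingers measure 114 mm over their backs; the gripper's body (76 mm by 85 mm) begins 54 mm behind the grasp point. The pads swing forward as they close: fully open they stand 13 mm farther back than shut.
Start: joints at [-1.249, 0.313, 0.046, 1.304, 0, 1.431], TCP at [0.256, -0.515, 0.25] pointing down, gripper open.
Joint ranges: [-2.76, 2.76], [-0.86, 1.69], [-1.03, 1.26], [-2.2, 2.34], [-1.47, 1.5], [-3.14, 3.14]. Speed limits (rad/s): [2.57, 2.57, 3.14, 3.14, 3.14, 3.14].

INTERFACE

Orientations are given as a unit quaternion [w, x, y, z].
In Python, from workcell import env gives the robot as it stands.
- The arm moves only by the shell command python3 -m pendant 'ROWS' [FORCE]. ROWS is JSON, a list of rows, each an object with "travel": the shift along the tool's x, y, z scaled (see below), a list of three; "rot": the turn, a rotation vector about the tool's x, y, z scaled (see below), a list of three; "fingers": the opening, from -1 (shut) to 1 (fully open). In form: [{"travel": [dx, dy, dz], "rot": [wx, wy, wz], "fingers": fingers}, ...]. A call has 1 to 10 rows; each row is the pose to reach, as a shift and turn from the pose commanded when the call began, along the tool's axes at that moment; what a row does not reach only later rows make up. The controller multiplies each number of a shift by 0.12 m and each number of a turn by 60 degrees. A row lasts 1/10 s, in which the tool goes at most 50 mm and 8.59 degrees, less where a joint would pass 70% of its speed; a pose out of reach is approached as far as the arm can. A call with a number of a shift or a turn outside -1 to 1 is refused whole. A call with a gripper value outside its range is refused whole. The fingers move at their own pace and stop on an object; FORCE is the grip in N (left out, the last holds). Time passes only in rows, so rows that repeat a pose let the fingers close. It gives the time, the measured TCP pose, the force, the opening and the grip force at its end, in the units of the state.
- env.get_state(): the state, without advancing time (a new reading comes with each control period).
- env.read_camera(name): name is "side" or "top" or "wrist"; returns (picture, depth): 420x560x3 uint8, blue, green, red; 420x560 float32, m along the optical axis (not along the pixel's ray), 0 where there is no reading.
- env.camera_model(name): a dict with "fovy" (degrees; the focal length in pixels is half the picture's height over the tangent of half this angle, whatever the lens; pixels are square), "cx", "cy" (the principal point, pixels), "rvec" (rotation vector, rad) and "tvec" (3), from world to camera coordinates, as OpenCV has them; the wrist camera has in their place "T_tool_cam" (4x4, takes a point from camera to tool coordinates, whose origin is the TCP and whose axes are the flange's). Camera axes: x right, y down, z forward; pixel columns grow to the right and rows downward; lengths in m; the calibration is good to about 2 mm. A picture is of the moment at which its call begins: read the wrist's pose just before it. camera_model takes no time and is no camera call.
- env.hand_in(): hands the job in; it is judged then, once.
Trained networks look in the newest picture that a camera, given by its name, has taken for a name from the list of things; names that differ only in an ending like _2 or _b are one class to them, and where a whole thing is asked for, a point or a joint stands for the part that bears it (a point fixed in the world has none). Each returns a list of dicts, best first, with "conf" (0 to 1); they miss things now and then, are a little off and sometimes report something else, mostly with a low value. They report only what shows in the picture. A call takes as long as a camera call. They do not tell look-alikes from the thing itself.
- env.outline_of(camera, target): "mask" (420x560 bool, what is visible of it) and "xy" ([column, row] in pixels, amid what is visible of it).
The state is a dict: "clock": time; "joint_pos": joint angles; "qvel": joint speeds; "tau": joint torques, N m; "tcp_pos": TCP position; "orientation": TCP orientation; "wrist_force": force on the tool from outside, world axes, zero at the start; "ft_torque": the same for the moment, N m; "finger_gap": finger opening in m; "grip_force": force on a finger pad.
Only numpy, scipy, OpenCV 4.12 (cv2) and the standard library are available. Lean on these libraries where they do the work, as an engineer would, in place of code of your own. Each camera call takes 0.05 s, during which the arm holds its last target. There are 200 camera calls.

## Working session

There is one attempt and no reset: what is moved stays moved. The work goes in short steps, Python scripts to look and compute and a shell command to move; the robot and the scene stay as the last step left them, time stands still between calls to the robot, and variables do not carry over. Pictures are saved under pics/ and viewed, at most 10 in all, crops included, and the job is handed in when it is done.

```bash
mkdir -p pics; cat > h.py <<'E'
import numpy as np, cv2
from scipy.spatial.transform import Rotation as R
from workcell import env
def f(m): return 210/np.tan(np.radians(m['fovy'])/2)
def world(cam, depth, pose=None):
    """HxWx3 world points"""
    m=env.camera_model(cam); F=f(m)
    v,u=np.mgrid[:420,:560]
    P=np.stack([(u-m['cx'])/F*depth,(v-m['cy'])/F*depth,depth],-1)
    if 'rvec' in m:
        Rm=cv2.Rodrigues(np.array(m['rvec'],float))[0]
        return (P-np.array(m['tvec']).ravel())@Rm
    T=np.array(m['T_tool_cam']); s=pose
    q=s['orientation']; Rt=R.from_quat([q[1],q[2],q[3],q[0]]).as_matrix()
    return (P@T[:3,:3].T+T[:3,3])@Rt.T+np.array(s['tcp_pos'])
E
python3 - <<'E'
from h import *
s=env.get_state(); print(s)
ims=[]
for c in('top','side'):
    im,d=env.read_camera(c); m=env.camera_model(c); print(c,m, (d==0).mean())
    np.savez(f'{c}0.npz',im=im,d=d)
    cv2.imwrite(f'pics/{c}0.png',im)
    W=world(c,d)
    for t in('slide_rack','empty_rack','stand','keeper','keeper_knob','peg_tip','rack_hole'):
        for o in env.outline_of(c,t)[:3]:
            M=o['mask']&(d>0); p=W[M]
            print(c,t,round(o['conf'],2),np.round(o['xy']),M.sum(),np.round(np.median(p,0),3) if len(p) else '',np.round(np.percentile(p,[2,98],axis=0),3).tolist() if len(p) else '')
print(env.get_state()['clock'])
E
```

```text
{'clock': 0.0, 'joint_pos': array([-1.24861202e+00,  3.13985304e-01,  4.49594075e-02,  1.30361457e+00,
       -2.74591125e-05,  1.43120848e+00]), 'qvel': array([-0.00148942, -0.00070561, -0.0008751 ,  0.00167209,  0.00195098,
        0.00039488]), 'tau': array([ 1.79222770e-03, -4.80625999e+01,  2.98533511e+01,  1.92554161e-02,
        1.09015593e-04,  1.88556822e-05]), 'tcp_pos': array([ 0.25601555, -0.51430858,  0.24910944]), 'orientation': array([-9.16977263e-04,  9.73463591e-01,  2.28840090e-01, -9.77387552e-05]), 'wrist_force': array([ 0.12146178, -0.50792305,  0.64735061]), 'ft_torque': array([ 0.02034434, -0.00070566, -0.01641998]), 'grip_force': 0.0, 'finger_gap': 0.08530443606490082}
top {'fovy': 46.60150882599807, 'cx': 276.04976557589475, 'cy': 211.43728141919505, 'rvec': array([ 2.16271602, -2.21423886,  0.12410315]), 'tvec': array([0.11032475, 0.58794098, 1.30526738])} 0.003924319727891156
top slide_rack 0.96 [171. 288.] 652 [0.4   0.369 0.035] [[0.373, 0.334, -0.0], [0.421, 0.416, 0.152]]
top slide_rack 0.93 [197. 233.] 627 [0.535 0.3   0.035] [[0.504, 0.264, 0.001], [0
[... 1631 characters left out ...]
0.167  0.012] [[0.474, -0.494, -0.003], [0.762, -0.102, 0.203]]
side keeper 0.69 [377. 140.] 141 [ 0.537 -0.241  0.2  ] [[0.531, -0.338, 0.124], [0.587, -0.225, 0.235]]
side keeper_knob 0.48 [380. 140.] 117 [ 0.537 -0.24   0.2  ] [[0.53, -0.255, 0.159], [0.545, -0.225, 0.234]]
side keeper_knob 0.47 [347. 202.] 2242 [ 0.574 -0.163  0.012] [[0.478, -0.256, -0.0], [0.631, -0.102, 0.208]]
side peg_tip 0.8 [349. 199.] 2545 [ 0.578 -0.167  0.012] [[0.475, -0.499, -0.003], [0.747, -0.1, 0.202]]
side rack_hole 0.86 [273. 336.] 2061 [0.391 0.391 0.04 ] [[0.37, 0.341, 0.001], [0.416, 0.422, 0.149]]
side rack_hole 0.56 [243. 287.] 1385 [0.529 0.323 0.037] [[0.5, 0.263, -0.0], [0.566, 0.355, 0.149]]
0.8
```

View pics/top0.png

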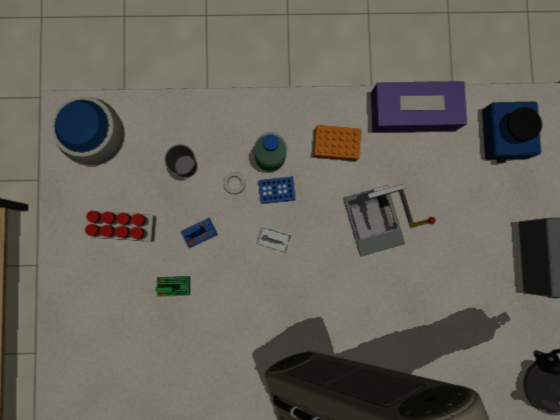

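View pics/side0.png

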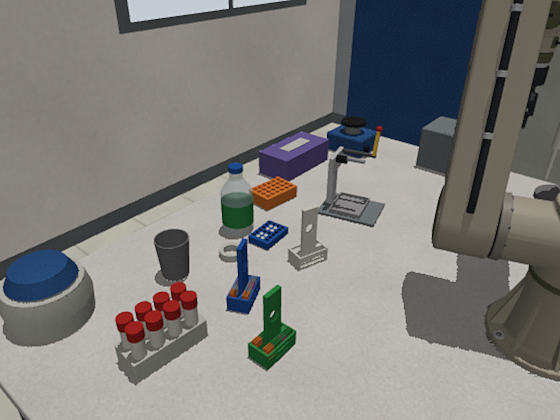

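```bash
python3 - <<'E'
import cv2,numpy as np
t=cv2.imread('pics/top0.png')[200:320,130:230]; s=cv2.imread('pics/side0.png')[230:390,190:330]
r=lambda a:cv2.resize(a,(int(a.shape[1]*560/a.shape[0]),560) ,interpolation=cv2.INTER_CUBIC)
a=np.hstack([r(t),r(s)]); a=cv2.resize(a,None,fx=.8,fy=.8) if a.shape[1]>800 else a
print(a.shape); cv2.imwrite('pics/crop1.png',a[:, :800])
E
```

```text
(448, 765, 3)
```

View pics/crop1.png

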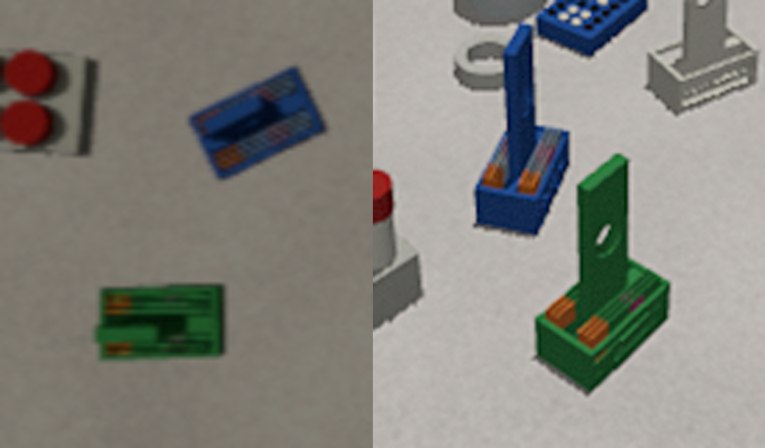

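The task rack is the blue one (top px ~(199,233), side ~(240,288)). What could be mistaken for it: the green look-alike (top (173,286), side (272,336)), the white empty rack (top (275,240), side (308,248)) and the blue microtube tray (top (277,190)). The crop shows the blue rack with orange-ended slides and an upright plate, so it is the right one. The stand is at top ~(375,220), with the keeper's red knob at (432,220) leaning to −y.

```bash
python3 - <<'E'
from h import *
def rect(p,name):
    (c,wh,a)=cv2.minAreaRect((p*1000).astype(np.float32)); print(name,len(p),np.round(c,1),np.round(wh,1),round(a,1))
D={}
for c in('top','side'):
    z=np.load(c+'0.npz'); im,d=z['im'].astype(int),z['d']; W=world(c,d); D[c]=W
    B,G,Rr=im[...,0],im[...,1],im[...,2]
    box=lambda x0,x1,y0,y1:(W[...,0]>x0)&(W[...,0]<x1)&(W[...,1]>y0)&(W[...,1]<y1)&(d>0)
    rk=box(.47,.6,.24,.37)
    p=W[rk&(W[...,2]>.10)&(W[...,2]<.16)]; rect(p[:,:2],c+' plate'); print(p.mean(0),p[:,2].max())
    p=W[rk&(W[...,2]>.144)]; 
    if len(p)>4: rect(p[:,:2],c+' platetop'); print(p.mean(0))
    p=W[rk&(W[...,2]>.012)]; rect(p[:,:2],c+' all')
    st=box(.42,.72,-.34,-.05)
    p=W[st&(W[...,2]>.006)&(W[...,2]<.03)]; rect(p[:,:2],c+' base')
    dark=(B+G+Rr<150)
    hi=st&(W[...,2]>.14)&(W[...,2]<.18)
    for n,m in(('dark',dark),('light',~dark)):
        p=W[hi&m]; 
        if len(p)>4: rect(p[:,:2],c+' hi '+n); print(np.round(np.percentile(p,[2,50,98],axis=0),3).tolist())
    red=st&(Rr>100)&(Rr>2*G)&(Rr>2*B)&(W[...,2]>.1); yel=st&(Rr>90)&(G>60)&(B<G*.5)&(W[...,2]>.1)
    for n,m in(('red',red),('yel',yel)):
        p=W[m]; v,u=np.nonzero(m); print(c,n,len(p),np.round(np.median(p,0),3),u.mean(),v.mean()); 
        if n=='yel': print(np.round(p[np.argsort(p[:,2])][::max(1,len(p)//8)],3).tolist())
z=np.load('top0.npz')['im'][160:270,330:450]; cv2.imwrite('pics/crop2.png',np.hstack([cv2.resize(z,None,fx=3.3,fy=3.3,interpolation=2),cv2.resize(np.load('side0.npz')['im'][115:225,300:420],None,fx=3.3,fy=3.3,interpolation=2)]))
E
```

```text
top plate 104 [538.  306.3] [11.  40.2] 24.4
[0.53700597 0.30492488 0.14117473] 0.15568622089753115
top platetop 69 [537.8 306.2] [10.3 40. ] 25.0
[0.53759887 0.30626913 0.14932105]
top all 570 [537.8 306.4] [50.2 84.6] 24.9
top base 2254 [ 570.5 -197.7] [287.7 280.8] 1.9
top hi dark 261 [ 576.4 -181.9] [107.9  84.9] 16.6
[[0.537, -0.232, 0.148], [0.594, -0.207, 0.163], [0.622, -0.129, 0.173]]
top hi light 365 [ 581.1 -182.9] [117.1  93.9] 12.2
[[0.535, -0.233, 0.142], [0.615, -0.177, 0.164], [0.637, -0.131, 0.17]]
top red 1 [ 0.544 -0.256  0.239] 432.0 220.0
top yel 0 [nan nan nan] nan nan
[]
side plate 266 [536.3 308.9] [11.6 44.4] 25.3
[0.53210666 0.31370597 0.13018939] 0.15101931226768614
side platetop 77 [536.8 308.3] [11.  42.5] 23.4
[0.53531067 0.31014845 0.1482612 ]
side all 1208 [536.3 309.8] [51.6 88.5] 24.1
side base 1304 [ 557.8 -170.4] [168.9 133.5] 14.8
side hi dark 148 [ 570.5 -188.1] [97.1 64.4] 15.3
[[0.537, -0.226, 0.149], [0.592, -0.164, 0.158], [0.617, -0.149, 0.165]]
side hi light 317 [ 574.  -180.6] [110.6  96.6] 13.8
[[0.531, -0.235, 0.142], [0.584, -0.174, 0.162], [0.631, -0.126, 0.175]]
side red 14 [ 0.541 -0.253  0.234] 379.14285714285717 127.92857142857143
side yel 78 [ 0.538 -0.237  0.193] 375.8333333333333 143.2948717948718
[[0.537, -0.228, 0.162], [0.531, -0.227, 0.17], [0.534, -0.237, 0.175], [0.535, -0.236, 0.184], [0.539, -0.236, 0.191], [0.542, -0.239, 0.199], [0.542, -0.244, 0.206], [0.545, -0.247, 0.213], [0.539, -0.246, 0.221]]
  return _methods._mean(a, axis=axis, dtype=dtype,
  ret = um.true_divide(
<stdin>:23: RuntimeWarning: Mean of empty slice.
  ret = ret.dtype.type(ret / rcount)
```

View pics/crop2.png

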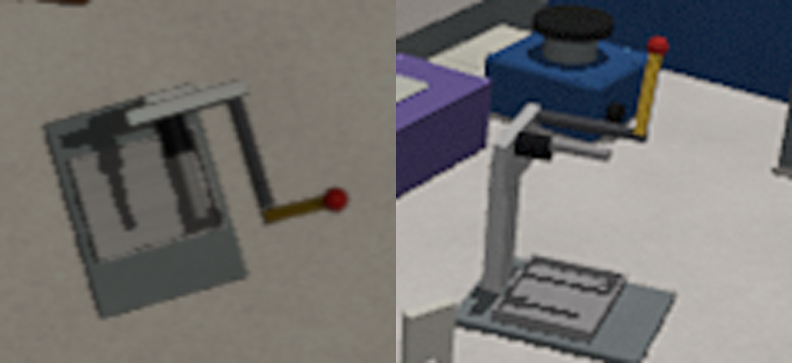

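```bash
python3 - <<'E'
from h import *
from scipy.optimize import minimize
for c in('top','side'):
    d=np.load(c+'0.npz')['d']; W=world(c,d).reshape(-1,3); W=W[(d>0).ravel()]
    W=W[(W[:,0]>.45)&(W[:,0]<.68)&(W[:,1]>-.3)&(W[:,1]<-.08)]
    H=W[(W[:,2]>.145)&(W[:,2]<.175)]
    b=W[(W[:,2]>.006)&(W[:,2]<.028)]; 
    if c=='top': b=b[(b[:,1]>-.27)]
    for k in range(1): 
        (cc,wh,a)=cv2.minAreaRect((b[:,:2]*1000).astype(np.float32)); print(c,'base',cc,wh,a)
    for yaw in (13,14.5,16):
        t=np.radians(yaw); X=H[:,:2]@np.array([[np.cos(t),-np.sin(t)],[np.sin(t),np.cos(t)]])
        h=np.histogram(X[:,1],bins=np.arange(-.42,-.22,.004)); print(yaw,[(round(e,3),n) for n,e in zip(*h) if n])
    # peg line: PCA
    t=np.radians(14.5); Rm=np.array([[np.cos(t),-np.sin(t)],[np.sin(t),np.cos(t)]]); X=H[:,:2]@Rm
    np.save(c+'_st.npy',np.c_[X,H[:,2]])
    for lo in np.arange(.45,.58,.01):
        m=(X[:,0]>lo)&(X[:,0]<lo+.01); print(round(lo,2),sorted(np.round(X[m,1]*1000).astype(int).tolist()))
E
```

```text
top base (557.5069580078125, -167.0263214111328) (188.04205322265625, 178.98484802246094) 6.720924377441406
13 [(np.float64(-0.36), np.int64(1)), (np.float64(-0.356), np.int64(11)), (np.float64(-0.352), np.int64(50)), (np.float64(-0.348), np.int64(84)), (np.float64(-0.344), np.int64(71)), (np.float64(-0.34), np.int64(14)), (np.float64(-0.336), np.int64(10)), (np.float64(-0.332), np.int64(7)), (np.float64(-0.328), np.int64(11)), (np.float64(-0.324), np.int64(9)), (np.float64(-0.32), np.int64(4)), (np.float64(-0.316), np.int64(10)), (np.float64(-0.312), np.int64(8)), (np.float64(-0.308), np.int64(16)), (np.float64(-0.304), np.int64(37)), (np.float64(-0.3), np.int64(61)), (np.float64(-0.296), np.int64(70)), (np.float64(-0.292), np.int64(40)), (np.float64(-0.288), np.int64(37)), (np.float64(-0.284), np.int64(8)), (np.float64(-0.28), np.int64(8)), (np.float64(-0.276), np.int64(10)), (np.float64(-0.272), np.int64(7)), (np.float64(-0.268), np.int64(8)), (np.float64(-0.264), np.int64(11))]
14.5 [(np.float64(-0.372), np.int64(4)), (np.float64(-0.368), np.int64(26)), (np.float64(-0.364), np.in
[... 10073 characters left out ...]
5, -355, -354, -354, -353, -353, -352, -351, -350, -347, -347, -344, -344, -342, -341, -341, -338, -338, -337, -337, -336, -334, -331, -327, -326, -325, -324, -324, -323, -319, -316, -314, -309, -308, -307, -307, -304, -302, -302, -301, -301, -301, -301, -300, -299, -298, -298, -298, -297, -295, -293, -293, -292, -291, -291, -290, -289, -288, -287, -287, -286, -286, -285, -282, -282, -282, -280, -280, -279, -279, -278, -278, -277, -276, -276, -276, -275, -275, -275, -274, -274, -274, -274, -274, -273, -273, -271]
0.56 [-365, -364, -356, -354, -349, -347, -340, -338, -333, -323, -319, -317, -308, -299, -293, -291, -285, -284, -281, -280, -278, -277, -276, -276, -275, -275, -273, -272]
0.57 []
```

```bash
R1='x'; python3 -m pendant '[{"travel":[0,0,0],"rot":[0,0,-0.735],"fingers":1},{"travel":[0,0,0],"rot":[0,0,-0.735],"fingers":1},{"travel":[0,0,0],"rot":[0,0,-0.735],"fingers":1},{"travel":[0,0,0],"rot":[0,0,-0.735],"fingers":1},{"travel":[0,0,0],"rot":[0,0,-0.735],"fingers":1},{"travel":[0,0,0],"rot":[0,0,-0.735],"fingers":1}]' 60
python3 -m pendant '[{"travel":[0,0,0],"rot":[0,0,-0.735],"fingers":1},{"travel":[0,0,0],"rot":[0,0,-0.735],"fingers":1},{"travel":[0,0,0],"rot":[0,0,-0.735],"fingers":1},{"travel":[0,0,0],"rot":[0,0,-0.735],"fingers":1},{"travel":[0,0,0],"rot":[0,0,-0.735],"fingers":1},{"travel":[0,0,0],"rot":[0,0,-0.735],"fingers":1}]'
python3 -m pendant '[{"travel":[0.87,0.83,0],"rot":[0,0,0],"fingers":1},{"travel":[0.87,0.83,0],"rot":[0,0,0],"fingers":1},{"travel":[0.87,0.83,0],"rot":[0,0,0],"fingers":1},{"travel":[0.87,0.83,0],"rot":[0,0,0],"fingers":1}]'
python3 -c "
from h import *
s=env.get_state();print(s['joint_pos'],s['tcp_pos'],s['orientation'])"
```

```text
clock: 1.4
tcp_pos: [0.2562, -0.5148, 0.2501]
orientation: [0.0, 0.816, 0.578, -0.0]
wrist_force: [-0.1, -0.7, 0.3]
finger_gap: 0.0855
grip_force: 0.0
clock: 2.0
tcp_pos: [0.2562, -0.5148, 0.25]
orientation: [0.0, 0.54, 0.841, -0.0]
wrist_force: [-0.7, 0.6, 0.0]
finger_gap: 0.0854
grip_force: 0.0
clock: 2.4
tcp_pos: [0.3039, -0.3735, 0.2503]
orientation: [-0.001, 0.54, 0.842, 0.001]
wrist_force: [0.2, -1.3, 0.5]
finger_gap: 0.0855
grip_force: 0.0
[-1.05540266e+00  1.33798942e-01 -1.82953686e-01  1.25601378e+00
  1.04286495e-03  8.53997487e-02] [ 0.30387332 -0.37353352  0.25034873] [-6.28345349e-04  5.39969877e-01  8.41683604e-01  9.20534131e-04]
```

```bash
python3 -m pendant '[{"travel":[0.87,0.83,0],"rot":[0,0,0],"fingers":1},{"travel":[0.87,0.83,0],"rot":[0,0,0],"fingers":1},{"travel":[0.87,0.83,0],"rot":[0,0,0],"fingers":1},{"travel":[0.87,0.83,0],"rot":[0,0,0],"fingers":1}]' >/dev/null
python3 -m pendant '[{"travel":[0.87,0.83,0],"rot":[0,0,0],"fingers":1},{"travel":[0.87,0.83,0],"rot":[0,0,0],"fingers":1},{"travel":[0.87,0.83,0],"rot":[0,0,0],"fingers":1},{"travel":[0.87,0.83,0],"rot":[0,0,0],"fingers":1}]' >/dev/null
python3 -m pendant '[{"travel":[0.87,0.83,0],"rot":[0,0,0],"fingers":1},{"travel":[0.87,0.83,0],"rot":[0,0,0],"fingers":1},{"travel":[0.87,0.83,0],"rot":[0,0,0],"fingers":1},{"travel":[0.87,0.83,0],"rot":[0,0,0],"fingers":1}]'
python3 -m pendant '[{"travel":[0.87,0.83,0],"rot":[0,0,0],"fingers":1},{"travel":[0.87,0.83,0],"rot":[0,0,0],"fingers":1},{"travel":[0.87,0.83,0],"rot":[0,0,0],"fingers":1},{"travel":[0.87,0.83,0],"rot":[0,0,0],"fingers":1},{"travel":[0.87,0.83,0],"rot":[0,0,0],"fingers":1}]'
cat > w.py <<'E'
from h import *
s=env.get_state(); im,d=env.read_camera('wrist'); W=world('wrist',d,s)
m=(d>0)&(W[...,2]>.143)&(W[...,2]<.157)&(abs(W[...,0]-.54)<.06)&(abs(W[...,1]-.306)<.06)
p=W[m]; print(len(p)); r=cv2.minAreaRect((p[:,:2]*1000).astype(np.float32)); print(r,p.mean(0))
m=(d>0)&(W[...,2]>.012)&(W[...,2]<.157)&(abs(W[...,0]-.54)<.065)&(abs(W[...,1]-.306)<.065)
print(cv2.minAreaRect((W[m][:,:2]*1000).astype(np.float32)))
cv2.imwrite('pics/w1.png',im); q=s['orientation']
Rt=R.from_quat([q[1],q[2],q[3],q[0]]).as_matrix(); print(s['tcp_pos'],np.degrees(np.arctan2(Rt[1,1],Rt[0,1])))
E
python3 w.py
```

```text
clock: 3.6
tcp_pos: [0.4459, 0.0337, 0.25]
orientation: [0.0, 0.539, 0.842, 0.001]
wrist_force: [0.2, 0.6, -0.0]
finger_gap: 0.0854
grip_force: 0.0
clock: 4.1
tcp_pos: [0.4917, 0.1668, 0.2495]
orientation: [0.0, 0.54, 0.841, -0.001]
wrist_force: [0.5, -1.1, -0.6]
finger_gap: 0.0852
grip_force: 0.0
1129
((536.9104614257812, 308.1993408203125), (11.421265602111816, 39.928157806396484), 25.217369079589844) [0.53593022 0.30829986 0.14875271]
((536.810546875, 308.1213684082031), (50.409339904785156, 83.42503356933594), 24.773225784301758)
[0.49172826 0.16677484 0.24945871] 24.582869258024004
```

```bash
python3 -m pendant '[{"travel":[0.91,0.83,0],"rot":[0,0,0],"fingers":1},{"travel":[0.91,0.83,0],"rot":[0,0,0],"fingers":1},{"travel":[0.91,0.83,0],"rot":[0,0,0],"fingers":1},{"travel":[0.91,0.83,0],"rot":[0,0,0],"fingers":1},{"travel":[0.91,0.83,0],"rot":[0,0,0],"fingers":1},{"travel":[0.91,0.83,0],"rot":[0,0,0],"fingers":1}]'
python3 -m pendant '[{"travel":[0,0,0.3],"rot":[0,0,0],"fingers":1},{"travel":[0,0,0.6],"rot":[0,0,0],"fingers":1},{"travel":[0,0,0.85],"rot":[0,0,0],"fingers":1},{"travel":[0,0,0.95],"rot":[0,0,0],"fingers":1},{"travel":[0,0,0.95],"rot":[0,0,0],"fingers":1},{"travel":[0,0,0.95],"rot":[0,0,0],"fingers":1}]'
python3 -m pendant '[{"travel":[0,0,0],"rot":[0,0,0],"fingers":-0.2},{"travel":[0,0,0],"rot":[0,0,0],"fingers":-0.5},{"travel":[0,0,0],"rot":[0,0,0],"fingers":-1},{"travel":[0,0,0],"rot":[0,0,0],"fingers":-1},{"travel":[0,0,0],"rot":[0,0,0],"fingers":-1},{"travel":[0,0,0],"rot":[0,0,0],"fingers":-1},{"travel":[0,0,0],"rot":[0,0,0],"fingers":-1},{"travel":[0,0,0],"rot":[0,0,0],"fingers":-1},{"travel":[0,0,0],"rot":[0,0,0],"fingers":-1},{"travel":[0,0,0],"rot":[0,0,0],"fingers":-1}]' 70
```

```text
clock: 4.75
tcp_pos: [0.5361, 0.306, 0.2501]
orientation: [0.0, 0.541, 0.841, -0.0]
wrist_force: [-0.2, -0.2, 0.0]
finger_gap: 0.0857
grip_force: 0.0
clock: 5.35
tcp_pos: [0.5368, 0.3076, 0.1376]
orientation: [0.001, 0.54, 0.841, 0.001]
wrist_force: [0.4, 0.7, 0.5]
finger_gap: 0.0853
grip_force: 0.0
clock: 6.35
tcp_pos: [0.5361, 0.3083, 0.1361]
orientation: [0.0, 0.54, 0.842, 0.0]
wrist_force: [1.6, 1.0, 1.2]
finger_gap: 0.0092
grip_force: 68.7
```

```bash
python3 -m pendant '[{"travel":[0,0,-0.1],"rot":[0,0,0],"fingers":-1},{"travel":[0,0,-0.3],"rot":[0,0,0],"fingers":-1},{"travel":[0,0,-0.6],"rot":[0,0,0],"fingers":-1},{"travel":[0,0,-0.85],"rot":[0,0,0],"fingers":-1},{"travel":[0,0,-1],"rot":[0,0,0],"fingers":-1}]'
python3 -m pendant '[{"travel":[0,0,-0.3],"rot":[0,0,0],"fingers":-1},{"travel":[0,0,-0.45],"rot":[0,0,0],"fingers":-1},{"travel":[0,0,-0.5],"rot":[0,0,0],"fingers":-1},{"travel":[0,0,-0.5],"rot":[0,0,0],"fingers":-1}]'
python3 -m pendant '[{"travel":[-0.1,-0.05,0],"rot":[0,0,0],"fingers":-1},{"travel":[-0.3,-0.17,0],"rot":[0,0,0],"fingers":-1},{"travel":[-0.5,-0.28,0],"rot":[0,0,0],"fingers":-1},{"travel":[-0.7,-0.4,0],"rot":[0,0,0],"fingers":-1},{"travel":[-0.91,-0.51,0],"rot":[0,0,0],"fingers":-1}]'
python3 -m pendant '[{"travel":[-0.2,-0.11,0],"rot":[0,0,0],"fingers":-1},{"travel":[-0.4,-0.22,0],"rot":[0,0,0],"fingers":-1},{"travel":[-0.6,-0.34,0],"rot":[0,0,0],"fingers":-1},{"travel":[-0.8,-0.45,0],"rot":[0,0,0],"fingers":-1},{"travel":[-0.91,-0.51,0],"rot":[0,0,0],"fingers":-1}]'
python3 -m pendant '[{"travel":[-0.2,-0.11,0],"rot":[0,0,0],"fingers":-1},{"travel":[-0.4,-0.22,0],"rot":[0,0,0],"fingers":-1},{"travel":[-0.6,-0.34,0],"rot":[0,0,0],"fingers":-1},{"travel":[-0.8,-0.45,0],"rot":[0,0,0],"fingers":-1},{"travel":[-0.91,-0.51,0],"rot":[0,0,0],"fingers":-1}]'
```

```text
clock: 6.85
tcp_pos: [0.5362, 0.3082, 0.2591]
orientation: [0.001, 0.54, 0.842, 0.001]
wrist_force: [1.0, 0.1, -3.0]
finger_gap: 0.009
grip_force: 68.4
clock: 7.25
tcp_pos: [0.536, 0.3082, 0.3166]
orientation: [0.0, 0.54, 0.842, 0.0]
wrist_force: [0.2, 0.1, -2.3]
finger_gap: 0.009
grip_force: 68.6
clock: 7.75
tcp_pos: [0.5245, 0.1815, 0.3141]
orientation: [-0.001, 0.54, 0.842, -0.001]
wrist_force: [2.0, -0.5, -1.8]
finger_gap: 0.0092
grip_force: 68.5
clock: 8.25
tcp_pos: [0.5144, 0.0563, 0.3144]
orientation: [-0.001, 0.541, 0.841, -0.001]
wrist_force: [-0.1, -0.9, -2.5]
finger_gap: 0.0087
grip_force: 68.6
clock: 8.75
tcp_pos: [0.505, -0.0678, 0.315]
orientation: [-0.001, 0.54, 0.841, -0.0]
wrist_force: [0.2, -0.4, -2.0]
finger_gap: 0.0089
grip_force: 68.5
```

```bash
python3 -m pendant '[{"travel":[-0.2,-0.11,0],"rot":[0,0,0.05],"fingers":-1},{"travel":[-0.4,-0.22,0],"rot":[0,0,0.1],"fingers":-1},{"travel":[-0.6,-0.34,0],"rot":[0,0,0.168],"fingers":-1},{"travel":[-0.8,-0.45,0],"rot":[0,0,0.168],"fingers":-1},{"travel":[-0.89,-0.51,0],"rot":[0,0,0.168],"fingers":-1},{"travel":[-0.89,-0.51,0],"rot":[0,0,0.168],"fingers":-1},{"travel":[-0.89,-0.51,0],"rot":[0,0,0.168],"fingers":-1}]'
cat > st.py <<'E'
from h import *
s=env.get_state(); q=s['orientation']; Rt=R.from_quat([q[1],q[2],q[3],q[0]]).as_matrix()
t=np.radians(14.5); Rm=np.array([[np.cos(t),-np.sin(t)],[np.sin(t),np.cos(t)]])
print('uv',np.round(s['tcp_pos'][:2]@Rm,4),s['tcp_pos'][2],'yaw y',np.degrees(np.arctan2(Rt[1,1],Rt[0,1])))
E
cat > look.py <<'E'
from st import *
import sys; n=sys.argv[1]
ims=[]
for c in('side','wrist'):
    s=env.get_state(); im,d=env.read_camera(c); W=world(c,d,s); ims.append(im)
    UV=W[...,:2]@Rm; U,V,Z=UV[...,0],UV[...,1],W[...,2]
    B,G,Rr=[im[...,i].astype(int) for i in range(3)]
    blue=(d>0)&(B>1.8*Rr)&(B>1.4*G)&(U>.35)&(U<.56)&(V>-.38)&(V<-.24)&(Z>.04)
    p=np.stack([U,V,Z],-1)[blue]
    if len(p)>20: print(c,'blue',len(p),np.round(np.percentile(p,[1,50,99],axis=0),4).tolist()); r=cv2.minAreaRect((p[:,:2]*1000).astype(np.float32)); print(r)
    m=(d>0)&(U>.46)&(U<.53)&(V>-.33)&(V<-.29)&(Z>.14)&(Z<.172)&~blue
    p=np.stack([U,V,Z],-1)[m]
    if len(p)>5: print(c,'peg',len(p),np.round(np.percentile(p,[2,50,98],axis=0),4).tolist())
    m=(d>0)&(U>.45)&(U<.535)&(V>-.375)&(V<-.345)&(Z>.14)&(Z<.172)&~blue
    p=np.stack([U,V,Z],-1)[m]
    if len(p)>5: print(c,'rod',len(p),np.round(np.percentile(p,[2,50,98],axis=0),4).tolist())
a=ims[0][80:260,260:460]; a=cv2.resize(a,(467,420),interpolation=2)
cv2.imwrite(f'pics/{n}.png',np.hstack([a,ims[1][:, ::1]])[:, :1027] if 0 else cv2.resize(np.hstack([a,ims[1]]),(798,326)))
E
python3 look.py a1
```

```text
clock: 9.45
tcp_pos: [0.4945, -0.1881, 0.3157]
orientation: [-0.001, 0.612, 0.791, 0.0]
wrist_force: [-0.0, -0.3, -2.4]
finger_gap: 0.0093
grip_force: 68.6
uv [ 0.4317 -0.3059] 0.31566187154842806 yaw y 14.576854075858744
side blue 710 [[0.3766, -0.3522, 0.1548], [0.4269, -0.2865, 0.2285], [0.5236, -0.2603, 0.5257]]
((459.1876220703125, -306.191162109375), (90.13507080078125, 184.11099243164062), 83.58118438720703)
side peg 103 [[0.4735, -0.3101, 0.1463], [0.5051, -0.3037, 0.1598], [0.5291, -0.2964, 0.1651]]
side rod 81 [[0.4779, -0.3608, 0.1516], [0.5038, -0.3534, 0.1613], [0.5322, -0.349, 0.1651]]
wrist blue 7152 [[0.3762, -0.339, 0.1823], [0.4315, -0.2924, 0.3279], [0.488, -0.2638, 0.3957]]
((454.9649658203125, -307.66436767578125), (86.90565490722656, 175.04554748535156), 80.9062271118164)
wrist peg 786 [[0.474, -0.3155, 0.153], [0.5054, -0.3066, 0.1642], [0.5292, -0.2985, 0.1663]]
wrist rod 775 [[0.4638, -0.3624, 0.1589], [0.4998, -0.3557, 0.1644], [0.5336, -0.3521, 0.1681]]
```

View pics/a1.png

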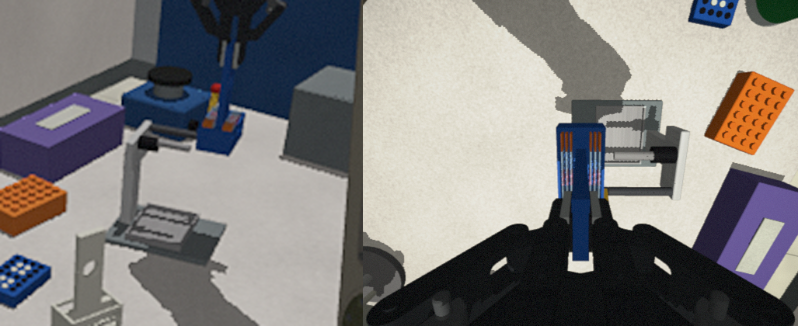

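Rack hangs upright in the gripper (wrist crop), clear of the peg; keeper beyond it still up. Peg line v≈−0.3075 confirmed.

```bash
python3 -m pendant '[{"travel":[-0.012,-0.1,0],"rot":[0,0,0],"fingers":-1},{"travel":[-0.012,-0.1,0.2],"rot":[0,0,0],"fingers":-1},{"travel":[-0.012,-0.1,0.4],"rot":[0,0,0],"fingers":-1},{"travel":[-0.012,-0.1,0.6],"rot":[0,0,0],"fingers":-1},{"travel":[-0.012,-0.1,0.8],"rot":[0,0,0],"fingers":-1},{"travel":[-0.012,-0.1,0.95],"rot":[0,0,0],"fingers":-1},{"travel":[-0.012,-0.1,0.95],"rot":[0,0,0],"fingers":-1},{"travel":[-0.012,-0.1,0.95],"rot":[0,0,0],"fingers":-1}]'
python3 look.py a2
```

```text
clock: 10.35
tcp_pos: [0.4831, -0.1928, 0.2025]
orientation: [-0.0, 0.611, 0.791, -0.0]
wrist_force: [-0.6, -1.4, -2.3]
finger_gap: 0.0088
grip_force: 68.6
uv [ 0.4194 -0.3076] 0.20247438617815702 yaw y 14.608715772021053
side blue 588 [[0.3632, -0.3495, 0.0684], [0.4156, -0.2876, 0.11], [0.5347, -0.2621, 0.4154]]
((452.41558837890625, -307.0076904296875), (88.20616149902344, 195.2908477783203), 85.27660369873047)
side peg 108 [[0.4733, -0.311, 0.1469], [0.5057, -0.3035, 0.1597], [0.5295, -0.2976, 0.1648]]
side rod 125 [[0.4556, -0.3615, 0.1533], [0.488, -0.3542, 0.1609], [0.5319, -0.3498, 0.1703]]
wrist blue 6618 [[0.364, -0.3419, 0.0697], [0.4196, -0.2946, 0.202], [0.4761, -0.2666, 0.2824]]
((454.66351318359375, -306.19976806640625), (196.19140625, 80.91004180908203), 0.8005631566047668)
wrist peg 2150 [[0.474, -0.3155, 0.1496], [0.5061, -0.3055, 0.1639], [0.5292, -0.2979, 0.1661]]
wrist rod 853 [[0.5005, -0.3613, 0.1573], [0.52, -0.354, 0.1636], [0.5343, -0.3518, 0.1661]]
```

View pics/a2.png

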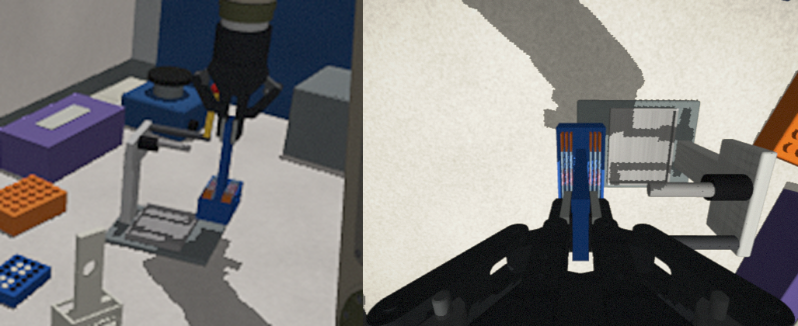

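```bash
python3 -m pendant '[{"travel":[0,0.1,0],"rot":[0,0,0],"fingers":-1},{"travel":[0,0.18,0],"rot":[0,0,0],"fingers":-1},{"travel":[0,0.26,0],"rot":[0,0,0],"fingers":-1},{"travel":[0,0.34,0],"rot":[0,0,0],"fingers":-1},{"travel":[0,0.42,0],"rot":[0,0,0],"fingers":-1},{"travel":[0,0.48,0],"rot":[0,0,0],"fingers":-1},{"travel":[0,0.48,0],"rot":[0,0,0],"fingers":-1}]'
python3 st.py
```

```text
clock: 11.15
tcp_pos: [0.5402, -0.1784, 0.2017]
orientation: [0.0, 0.611, 0.791, 0.0]
wrist_force: [0.3, 0.5, -2.6]
finger_gap: 0.0088
grip_force: 68.7
uv [ 0.4784 -0.308 ] 0.20172610785320133 yaw y 14.632590540401054
```

```bash
python3 -m pendant '[{"travel":[0,0.08,0],"rot":[0,0,0],"fingers":-1},{"travel":[0,0.15,0],"rot":[0,0,0],"fingers":-1},{"travel":[0,0.15,0.02],"rot":[0,0,0],"fingers":-1},{"travel":[0,0.15,0.04],"rot":[0,0,0],"fingers":-1},{"travel":[0,0.15,0.05],"rot":[0,0,0],"fingers":-1},{"travel":[0,0.15,0.05],"rot":[0,0,0],"fingers":-1}]'
python3 look.py a3
```

```text
clock: 11.75
tcp_pos: [0.5562, -0.1741, 0.1956]
orientation: [-0.0, 0.612, 0.791, -0.0]
wrist_force: [-0.4, -0.5, -2.1]
finger_gap: 0.0093
grip_force: 68.7
uv [ 0.4948 -0.3078] 0.19564002560223412 yaw y 14.564529847715916
side blue 576 [[0.4363, -0.3466, 0.0616], [0.4899, -0.2879, 0.1037], [0.5394, -0.262, 0.3839]]
((490.14404296875, -305.84759521484375), (95.1240234375, 120.02513885498047), 85.14664459228516)
side peg 92 [[0.4734, -0.3163, 0.1455], [0.5112, -0.3037, 0.1599], [0.5296, -0.2953, 0.1662]]
side rod 80 [[0.4548, -0.361, 0.1527], [0.4724, -0.3538, 0.1601], [0.5339, -0.3477, 0.1712]]
wrist blue 6379 [[0.4394, -0.3304, 0.0624], [0.4945, -0.2938, 0.1965], [0.5509, -0.2662, 0.275]]
((495.55615234375, -296.8591003417969), (91.70854187011719, 89.02979278564453), 43.1242561340332)
wrist peg 1239 [[0.4748, -0.3144, 0.1533], [0.5177, -0.3041, 0.1636], [0.5296, -0.2974, 0.1661]]
wrist rod 40 [[0.485, -0.3624, 0.1634], [0.4943, -0.3594, 0.165], [0.5035, -0.3573, 0.1662]]
```

View pics/a3.png

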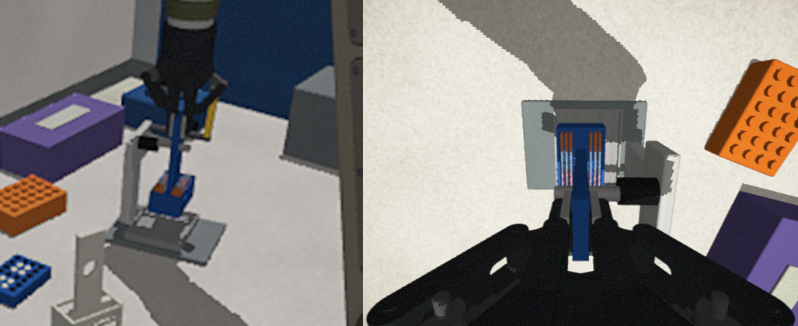

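The plate is on the peg (collar at (640,190) just behind the plate). Lowering to contact.

```bash
python3 -m pendant '[{"travel":[0,0,0.01],"rot":[0,0,0],"fingers":-1},{"travel":[0,0,0.016],"rot":[0,0,0],"fingers":-1},{"travel":[0,0,0.016],"rot":[0,0,0],"fingers":-1}]'

```

```text
clock: 12.15
tcp_pos: [0.5567, -0.1743, 0.1948]
orientation: [0.001, 0.612, 0.791, -0.0]
wrist_force: [-0.8, -0.4, 4.0]
finger_gap: 0.0091
grip_force: 69.6
```

```bash
python3 -m pendant '[{"travel":[0,0,0],"rot":[0,0,0],"fingers":-0.7},{"travel":[0,0,0],"rot":[0,0,0],"fingers":-0.5},{"travel":[0,0,0],"rot":[0,0,0],"fingers":-0.2},{"travel":[0,0,0],"rot":[0,0,0],"fingers":-0.2},{"travel":[0,0,0],"rot":[0,0,0],"fingers":-0.2},{"travel":[0,0,0],"rot":[0,0,0],"fingers":-0.2}]' 30
python3 -m pendant '[{"travel":[0,0,-0.15],"rot":[0,0,0],"fingers":-0.2},{"travel":[0,0,-0.4],"rot":[0,0,0],"fingers":-0.2},{"travel":[0,0,-0.7],"rot":[0,0,0],"fingers":-0.2},{"travel":[0,0,-1],"rot":[0,0,0],"fingers":-0.2},{"travel":[0,0,-1],"rot":[0,0,0],"fingers":-0.2}]'
python3 look.py a4
```

```text
clock: 12.75
tcp_pos: [0.5566, -0.1742, 0.194]
orientation: [0.0, 0.612, 0.791, -0.0]
wrist_force: [-0.2, 0.3, -0.0]
finger_gap: 0.0339
grip_force: 0.0
clock: 13.25
tcp_pos: [0.5585, -0.175, 0.3197]
orientation: [0.005, 0.612, 0.791, 0.001]
wrist_force: [0.8, -0.3, -0.4]
finger_gap: 0.0342
grip_force: 0.0
uv [ 0.4969 -0.3092] 0.31973395106819313 yaw y 14.582263250522656
side blue 672 [[0.4348, -0.3515, 0.0598], [0.4897, -0.2898, 0.1236], [0.5329, -0.2624, 0.5318]]
((490.23944091796875, -306.30072021484375), (95.76861572265625, 120.34683990478516), 84.7134017944336)
side peg 90 [[0.4732, -0.3252, 0.1447], [0.5088, -0.3029, 0.1604], [0.529, -0.2964, 0.1656]]
side rod 97 [[0.4554, -0.3609, 0.1534], [0.4784, -0.3536, 0.161], [0.5323, -0.3492, 0.1715]]
wrist blue 4009 [[0.4359, -0.3463, 0.0615], [0.4948, -0.2962, 0.3553], [0.5553, -0.2663, 0.3979]]
((498.935302734375, -302.2586669921875), (100.53903198242188, 95.1514892578125), 39.83030319213867)
wrist peg 574 [[0.4751, -0.316, 0.1541], [0.5115, -0.3067, 0.1642], [0.5292, -0.2979, 0.1663]]
wrist rod 813 [[0.4584, -0.3621, 0.1596], [0.4958, -0.3555, 0.1645], [0.5333, -0.3521, 0.1695]]
```

View pics/a4.png

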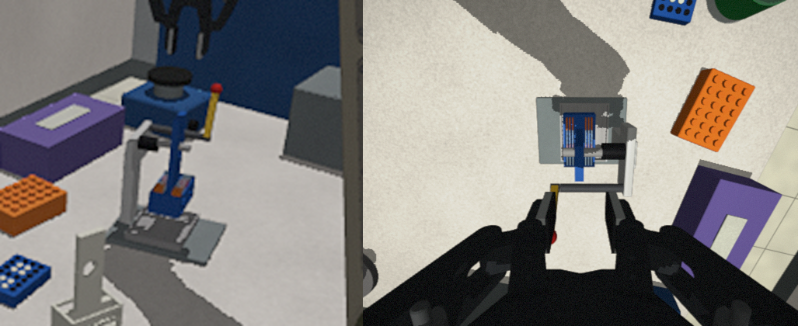

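Rack hangs on the peg, gripper free, keeper still up (side crop (214,90), wrist (552,238)). Now turning the gripper 90° with fingers shut and going to the −y side of the keeper.

```bash
python3 -m pendant '[{"travel":[0,0,0],"rot":[0,0,-0.75],"fingers":-1},{"travel":[0,0,0],"rot":[0,0,-0.75],"fingers":-1},{"travel":[0,0,0],"rot":[0,0,-0.75],"fingers":-1},{"travel":[0,0,0],"rot":[0,0,-0.75],"fingers":-1},{"travel":[0,0,0],"rot":[0,0,-0.75],"fingers":-1},{"travel":[0,0,0],"rot":[0,0,-0.75],"fingers":-1}]' >/dev/null
python3 -m pendant '[{"travel":[0,0,0],"rot":[0,0,-0.75],"fingers":-1},{"travel":[0,0,0],"rot":[0,0,-0.75],"fingers":-1},{"travel":[0,0,0],"rot":[0,0,-0.75],"fingers":-1},{"travel":[0,0,0],"rot":[0,0,-0.75],"fingers":-1},{"travel":[0,0,0],"rot":[0,0,-0.75],"fingers":-1},{"travel":[0,0,0],"rot":[0,0,-0.75],"fingers":-1}]'
python3 -m pendant '[{"travel":[0.33,-0.5,0],"rot":[0,0,0],"fingers":-1},{"travel":[0.33,-1,0],"rot":[0,0,0],"fingers":-1},{"travel":[0.33,-1,0],"rot":[0,0,0],"fingers":-1},{"travel":[0.33,-1,0],"rot":[0,0,0],"fingers":-1},{"travel":[0.33,-1,0],"rot":[0,0,0],"fingers":-1}]'
cat > kp.py <<'E'
from st import *
for c in('side','top','wrist'):
    s=env.get_state(); im,d=env.read_camera(c); W=world(c,d,s); UV=W[...,:2]@Rm; P=np.dstack([UV,W[...,2]])
    B,G,Rr=[im[...,i].astype(int) for i in range(3)]
    reg=(d>0)&(P[...,0]>.43)&(P[...,0]<.49)&(P[...,1]>-.43)&(P[...,1]<-.26)&(P[...,2]>.12)&(P[...,2]<.26)
    for n,m in(('red',(Rr>80)&(Rr>2.2*G)&(Rr>2*B)),('yel',(Rr>70)&(G>.5*Rr)&(B<.5*G))):
        p=P[reg&m]
        if len(p)>2: print(c,n,len(p),np.round(np.percentile(p,[3,50,97],axis=0),4).tolist())
E
python3 kp.py
```

```text
clock: 14.55
tcp_pos: [0.5559, -0.1738, 0.3119]
orientation: [-0.001, -0.129, 0.992, 0.001]
wrist_force: [-0.3, 0.3, 0.6]
finger_gap: -0.0001
grip_force: 0.0
clock: 15.05
tcp_pos: [0.5478, -0.3005, 0.3118]
orientation: [-0.001, -0.126, 0.992, 0.001]
wrist_force: [0.5, -0.2, -0.1]
finger_gap: -0.0001
grip_force: 0.0
uv [ 0.4551 -0.428 ] 0.3118339370795148 yaw y 104.49385118298667
side red 21 [[0.4541, -0.3845, 0.226], [0.4593, -0.3792, 0.2324], [0.4668, -0.3728, 0.2356]]
side yel 78 [[0.4571, -0.3772, 0.1632], [0.4613, -0.3648, 0.1947], [0.4655, -0.3493, 0.2254]]
wrist red 348 [[0.4538, -0.3915, 0.2317], [0.4593, -0.385, 0.2363], [0.4671, -0.378, 0.2387]]
wrist yel 320 [[0.4568, -0.3813, 0.1671], [0.4572, -0.37, 0.1961], [0.4648, -0.3566, 0.2198]]
```

```bash
python3 -m pendant '[{"travel":[-0.025,0,0.2],"rot":[0,0,0],"fingers":-1},{"travel":[-0.025,0,0.45],"rot":[0,0,0],"fingers":-1},{"travel":[-0.025,0,0.72],"rot":[0,0,0],"fingers":-1},{"travel":[-0.025,0,0.72],"rot":[0,0,0],"fingers":-1},{"travel":[-0.025,0,0.72],"rot":[0,0,0],"fingers":-1}]'
python3 -m pendant '[{"travel":[0,0.08,0],"rot":[0,0,0],"fingers":-1},{"travel":[0,0.16,0],"rot":[0,0,0],"fingers":-1},{"travel":[0,0.24,0],"rot":[0,0,0],"fingers":-1},{"travel":[0,0.32,0],"rot":[0,0,0],"fingers":-1},{"travel":[0,0.4,0],"rot":[0,0,0],"fingers":-1},{"travel":[0,0.48,0],"rot":[0,0,0],"fingers":-1},{"travel":[0,0.56,0],"rot":[0,0,0],"fingers":-1},{"travel":[0,0.64,0],"rot":[0,0,0],"fingers":-1},{"travel":[0,0.72,0],"rot":[0,0,0],"fingers":-1},{"travel":[0,0.8,0],"rot":[0,0,0],"fingers":-1}]'
python3 kp.py
```

```text
clock: 15.7
tcp_pos: [0.5513, -0.2983, 0.2281]
orientation: [-0.0, -0.128, 0.992, 0.0]
wrist_force: [0.1, -0.2, 0.2]
finger_gap: -0.0003
grip_force: 0.0
clock: 16.7
tcp_pos: [0.527, -0.2058, 0.2276]
orientation: [-0.0, -0.127, 0.992, -0.0]
wrist_force: [0.4, -0.8, 0.2]
finger_gap: -0.0005
grip_force: 0.4
uv [ 0.4587 -0.3312] 0.22756060651633084 yaw y 104.57796633295048
side red 23 [[0.4554, -0.3066, 0.2138], [0.461, -0.3015, 0.2185], [0.4665, -0.2967, 0.224]]
side yel 44 [[0.4553, -0.3491, 0.162], [0.4597, -0.3271, 0.1892], [0.4661, -0.3011, 0.2107]]
wrist red 602 [[0.4543, -0.3137, 0.218], [0.4588, -0.3079, 0.2223], [0.4657, -0.3015, 0.2245]]
wrist yel 870 [[0.4567, -0.3601, 0.165], [0.4575, -0.3443, 0.1803], [0.4655, -0.3135, 0.2066]]
```

```bash
python3 -m pendant '[{"travel":[0,0.06,0.05],"rot":[0,0,0],"fingers":-1},{"travel":[0,0.12,0.1],"rot":[0,0,0],"fingers":-1},{"travel":[0,0.15,0.15],"rot":[0,0,0],"fingers":-1},{"travel":[0,0.15,0.2],"rot":[0,0,0],"fingers":-1},{"travel":[0,0.15,0.25],"rot":[0,0,0],"fingers":-1},{"travel":[0,0.15,0.3],"rot":[0,0,0],"fingers":-1},{"travel":[0,0.15,0.34],"rot":[0,0,0],"fingers":-1},{"travel":[0,0.15,0.35],"rot":[0,0,0],"fingers":-1}]'
python3 kp.py
```

```text
clock: 17.65
tcp_pos: [0.5225, -0.1891, 0.1848]
orientation: [-0.0, -0.127, 0.992, 0.0]
wrist_force: [0.0, 0.3, 0.1]
finger_gap: 0.0002
grip_force: 0.4
uv [ 0.4585 -0.3139] 0.18483711729428304 yaw y 104.56848828979818
side red 17 [[0.4555, -0.2813, 0.1577], [0.4596, -0.277, 0.1629], [0.4651, -0.2718, 0.167]]
side yel 10 [[0.4555, -0.303, 0.1626], [0.4599, -0.2983, 0.1648], [0.4643, -0.2857, 0.1657]]
wrist red 537 [[0.4542, -0.2885, 0.1618], [0.4593, -0.2833, 0.1665], [0.4667, -0.2766, 0.1686]]
wrist yel 1641 [[0.4567, -0.3554, 0.1554], [0.4586, -0.3357, 0.1649], [0.4659, -0.2902, 0.1665]]
```

```bash
python3 -m pendant '[{"travel":[0,0,0.01],"rot":[0,0,0],"fingers":-1},{"travel":[0,0,0.02],"rot":[0,0,0],"fingers":-1},{"travel":[0,0,0.02],"rot":[0,0,0],"fingers":-1},{"travel":[0,0,0.02],"rot":[0,0,0],"fingers":-1}]'
```

```text
clock: 18.2
tcp_pos: [0.523, -0.1894, 0.1846]
orientation: [0.001, -0.127, 0.992, -0.001]
wrist_force: [-1.3, 1.1, 6.1]
finger_gap: 0.0001
grip_force: 3.2
```

```bash
python3 -m pendant '[{"travel":[0,0,-0.2],"rot":[0,0,0],"fingers":-1},{"travel":[0,0,-0.6],"rot":[0,0,0],"fingers":-1},{"travel":[0,0,-1],"rot":[0,0,0],"fingers":-1},{"travel":[0,0,-1],"rot":[0,0,0],"fingers":-1},{"travel":[0,0,-1],"rot":[0,0,0],"fingers":-1}]'
python3 kp.py; python3 look.py a5
```

```text
clock: 18.7
tcp_pos: [0.5235, -0.1896, 0.305]
orientation: [0.002, -0.127, 0.992, -0.001]
wrist_force: [-0.3, 0.3, -0.4]
finger_gap: 0.0001
grip_force: 0.0
uv [ 0.4594 -0.3147] 0.30499312444463406 yaw y 104.57483534558378
side red 16 [[0.4562, -0.2832, 0.1572], [0.4601, -0.2775, 0.1633], [0.4655, -0.2741, 0.1669]]
side yel 40 [[0.4561, -0.3541, 0.1617], [0.4603, -0.3247, 0.1637], [0.4677, -0.2916, 0.166]]
top yel 15 [[0.4596, -0.3044, 0.1611], [0.4626, -0.2996, 0.1651], [0.4662, -0.2941, 0.1687]]
wrist red 188 [[0.4544, -0.2886, 0.1622], [0.4602, -0.2829, 0.1665], [0.4668, -0.2763, 0.1689]]
wrist yel 877 [[0.4571, -0.355, 0.1566], [0.4605, -0.3216, 0.1652], [0.4663, -0.2906, 0.1665]]
uv [ 0.4582 -0.3136] 0.3017927086691653 yaw y 104.57928943795349
side blue 610 [[0.4178, -0.3582, 0.0605], [0.4895, -0.2886, 0.11], [0.5204, -0.2616, 0.5026]]
((485.5777587890625, -320.8623962402344), (126.79363250732422, 120.54474639892578), 36.704200744628906)
side peg 101 [[0.4606, -0.3242, 0.1448], [0.5046, -0.3036, 0.1611], [0.5287, -0.2937, 0.165]]
side rod 79 [[0.4553, -0.3616, 0.1537], [0.4834, -0.3545, 0.1607], [0.5326, -0.3474, 0.1649]]
wrist blue 4139 [[0.4376, -0.3693, 0.0615], [0.47, -0.3091, 0.2039], [0.5145, -0.2572, 0.3828]]
((478.182373046875, -313.84649658203125), (120.72967529296875, 82.95883178710938), 89.82467651367188)
wrist peg 543 [[0.4605, -0.3286, 0.1562], [0.4666, -0.3088, 0.165], [0.4902, -0.2911, 0.1666]]
wrist rod 1042 [[0.4562, -0.3637, 0.1578], [0.4877, -0.357, 0.1646], [0.533, -0.3463, 0.1664]]
```

View pics/a5.png

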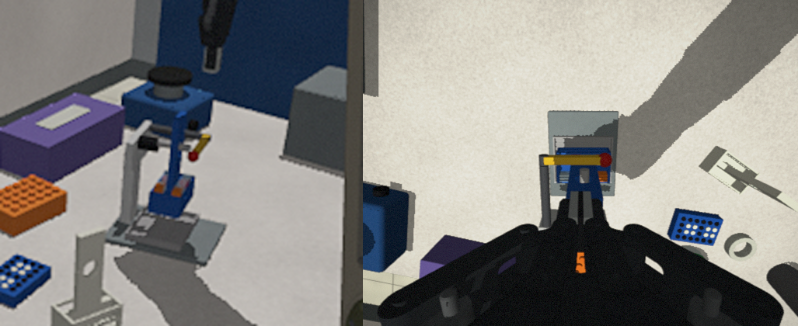

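Keeper is level across the peg's end (side crop (200,148), wrist (577,160)), the rack hangs upright behind it, and the arm is clear.

```bash
python3 -c "
from workcell import env
print(env.hand_in())"
```

```text
the job is handed in; nothing more can be done
None
```

The blue rack hangs upright by its hole on the drying stand's peg with the gripper let go, the keeper bar is fully down across the peg's end, nothing else on the bench was touched, and I handed the job in at about 19 s of the 54 s allowed (no verdict was returned).

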